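# Uncover the bayonet socket of the magnetic arm

## Task

Press the snap tab of the socket block all the way down, then push the released steel dust cover along its guide until it is wholly off its seat and lying flat on the landing beyond the tab, so that the bayonet socket is bare for the indicator. Only press and push with the fingers: do not lift or tip the cover, and leave the other tools where they are.

Things in the scene. Friction and masses are not known exactly. Their poses are not given: they have to be found in the camera images.
- dock: Grey fixed socket block, 78 mm (x) by 194 mm (y), slide floor 40 mm above the slab. Origin on its centre line at the slab, z up; the block spans y -88 to 106 mm. The cover slides to the block's own +y, from seat (y -82 to -10) to landing (y 4 to 97), the snap tab between. A fixed ear (x -80 to -39, y -24 to 18, top z 38 mm) lies under the tab's thumb pad.
- socket (a point): Mouth of the bayonet socket (26 mm hole with a notch on either side) in the seat's floor, hidden by the cover: block x 0, y -49, z 40 mm. The seat (57 mm wide) has side rails whose lips reach 5 mm in over the cover's edges, tops at z 52 mm, so the cover cannot be lifted out there; back stop at y -88 to -82, 7.5 mm high.
- landing (a point): Middle of the landing's floor, block x 0, y 50, z 40 mm. The landing is 62 mm wide, y 4 to 97 mm, with side rails and an end stop (y 97 to 106) 9.5 mm high and no lips.
- column_top (a point): Top of the 14 mm (26 mm at the top clamp) steel column of the magnetic arm, fixed to the block beyond the seat's end, at block x 75, y -175, z 155 mm. It stands on the magnetic base (x 45 to 105, y -205 to -145, 55 mm high), joined to the block by a flat steel arm (top z 28); a thin rod leads from it away to x 100, y -255, z 120 mm. Keep clear.
- snap_tab (a joint): Travel of the steel snap tab, m: 0 to 0.002 at the start (up: its catch bar stands 6 to 8 mm above the slide floor across the guide at block y -8 to 2, right in front of the cover, and blocks it); 0.011 fully down, catch 3 mm below the floor. Pressed straight down, it resists with about 5 N all the way and stays where it is left (no spring back).
- tab_top (a point): Centre of the top face of the snap tab's ribbed steel thumb pad, 22 x 22 mm, beside the block on its -x side (the robot's side), joined to the catch bar: block x -60, y -3 mm, z 58 mm when up (joint 0), 47 mm fully down. Press here straight down.
- cover: Loose steel dust cover, about 0.25 kg: plate 54 (x) by 70 (y) by 8 mm with an upright push ridge across its middle, 36 (x) by 8 mm (y), 8 to 26 mm above the underside. Origin: centre of underside, axes as the block's. Starts at block x 0, y -46, z 40 mm; off its seat beyond y 25; meets the end stop at y 62 mm. Push the ridge's -y face, fingertips above the lips; takes a few N.
- indicator: Bystander: dial test indicator lying on the slab, 42 x 16 x 14 mm body with a 32 mm dial on top (total 23 mm high), stylus along its +x; origin under the body's centre. Leave alone.
- bushing: Bystander: hardened steel guide bushing standing on end, 38 mm outside, 20 mm bore, 32 mm high; origin at the centre of its underside. Leave alone.
- scriber: Bystander: scriber lying along its x axis, 135 mm long, 10 mm thick, red handle to -x; origin near the middle at the slab. Leave alone.
- knee: Bystander: grey iron knee block (L shape with a web), 70 x 60 x 80 mm; origin at the centre of its underside. Leave alone.
- bore_gauge: Bystander: silver bore gauge lying along its x axis, 245 mm long with a 56 mm dial at its -x end, 17 mm high; origin at the slab, 90 mm from the dial's centre. Leave alone.
- vee_block: Bystander: dark steel vee block, 50 x 45 x 38 mm; origin at the centre of its underside. Leave alone.
There are look-alikes about, which are no part of the job. What is shaped like the cover but brown, red or turquoise is not meant.

How it is judged (in metres and radians):
On the way, in this order (a step that is already met when the one before it is completed fails the run):
1. the snap tab is pressed down while the cover is still on its seat (value of joint snap_tab above 0.009 m and y of cover in the frame of dock below -0.035 m), for 0.1 s.
2. the cover has been pushed off its seat (y of cover in the frame of dock above 0.025 m), for 0.1 s.
At the end, for the whole second after the job is handed in: The tab is down (over 8.5 mm) and the cover lies flat (within 0.06 rad) and still on the landing's floor between its rails, its origin 25 to 66 mm along the block's +y, so all of it is past the seat's edge (value of joint snap_tab above 0.0085 m and y of cover in the frame of dock between 0.025 and 0.066 m and x of cover in the frame of dock between -0.008 and 0.008 m and z of cover in the frame of dock between 0.037 and 0.043 m and angle between cover's own z axis and vertical below 0.06 rad and linear speed of cover below 0.01 m/s); the robot touches nothing.
It fails at once if the cover is lifted (more than 8 mm above the slide floor) (z of cover in the frame of dock above 0.048 m).
It fails at once if the cover is tipped (more than 0.25 rad) (angle between cover's own z axis and vertical above 0.25 rad).
It fails at once if a bystander is moved more than 20 mm (distance of any of indicator, bushing, scriber, knee, bore_gauge, vee_block from where it was at the start of the episode above 0.02 m).
It also fails if it takes over 40 s, if anything falls off the work surface, if the arm or the gripper's body presses on something with over 40 N, if the wrist force passes 120 N, or if a joint passes its speed limit or range.

## Robot

A 6-joint arm with a two-finger parallel gripper is mounted at the origin on the work surface. World frame = base frame: x ahead of the robot, y to its left, z up, the work surface at z = 0. Lengths are in mm, angles in rad, forces in N, time in s.
With the tool pointing down it reaches from about 300 to 875 mm from the base axis. Payload 4.2 kg.
Tool frame: the origin (TCP) lies at the very end of the fingers, on their centre line; the grasp point (between the pads) lies 19 mm behind it; z points along the fingers, y is the line along which they close (so a half turn about z gives the same grasp; the last joint's range is limited). The gripper opens to 85 mm and grips with 20 to 120 N. Pads are 22 mm wide; open, the fingers measure 114 mm over their backs; the gripper's body (76 mm by 85 mm) begins 54 mm behind the grasp point. The pads swing forward as they close: fully open they stand 13 mm farther back than shut.
Start: joints at [-1.212, 0.32, 1.565, -0, 1.257, -0.02], TCP at [212.642, -534.252, 231.338] pointing down, gripper open.
Joint ranges: [-3.11, 3.11], [-0.84, 2.01], [0.21, 2.61], [-1.34, 4.49], [0.05, 2.63], [-2.56, 2.56]. Speed limits (rad/s): [2.57, 2.57, 3.14, 3.14, 3.14, 3.14].

## Interface

Orientations are given as [roll, pitch, yaw] about the fixed x, y, z axes, in that order (R = Rz(yaw) Ry(pitch) Rx(roll)).
In Python, from station import ctrl gives the robot as it stands. The module is installed in compiled form; this text tells all that it offers.
- The arm moves only by the tool drive_tool, never from a script. Its argument "rows" is text: rows parted by semicolons, each of 7 numbers parted by spaces: the shift along the tool's x, y, z in m, then the turn, a rotation vector about the tool's x, y, z in degrees, then the opening, from -1 (shut) to 1 (fully open). In form: tx ty tz ax ay az grip; .... A call has 1 to 8 rows; each row is the pose to reach, as a shift and turn from the pose commanded when the call began, along the tool's axes at that moment; what a row does not reach only later rows make up. A row lasts 1/12 s, in which the tool goes at most 41.7 mm and 7.16 degrees, less where a joint would pass 70% of its speed; a pose out of reach is approached as far as the arm can. A call with a gripper value outside its range is refused whole. The fingers move at their own pace and stop on an object; "squeeze" is the grip in N (left out, the last holds). Time passes only in rows, so rows that repeat a pose let the fingers close. It gives the time, the measured TCP pose, the force, the opening and the grip force at its end, in the units of the state.
- ctrl.sense(): the state, without advancing time (a new reading comes with each control period).
- ctrl.read_camera(name): name is "side" or "top" or "wrist"; returns a dict with "frame" (420x560x3 uint8, blue, green, red), "camera_matrix" (3x3 intrinsics, pixels), "R" (3x3) and "t" (3): a world point X has camera coordinates R X + t. Camera axes: x right, y down, z forward; pixel columns grow to the right and rows downward; lengths in mm; the calibration is good to about 2 mm. A picture is of the moment at which its call begins. There is no depth.
- ctrl.sign_off(): hands the job in; it is judged then, once.
The state is a dict: "t": time; "joints": joint angles; "joint_vel": joint speeds; "tau": joint torques, N m; "eef_pos": TCP position; "tool_rot": TCP orientation; "contact_force": force on the tool from outside, world axes, zero at the start; "ft_torque": the same for the moment, N m; "opening": opening from 0.0 (shut) to 1.0 (fully open); "finger_force": force on a finger pad.
Only numpy, scipy, OpenCV 4.12 (cv2) and the standard library are available. Lean on these libraries where they do the work, as an engineer would, in place of code of your own. Each camera call takes 0.05 s, during which the arm holds its last target. There are 200 camera calls.

## Working session

There is one attempt and no reset: what is moved stays moved. The work goes in short steps, Python scripts to look and compute and a tool call to move; the robot and the scene stay as the last step left them, time stands still between calls to the robot, and variables do not carry over. Pictures are saved under pics/ and viewed, at most 10 in all, crops included, and the job is handed in when it is done.

Besides the shell and the picture viewer there is one more tool, called after "Request:" as a command line: name --argument value ..., lists and objects as JSON in quotes. drive_tool: Moves the arm, as the interface text tells. Its arguments: {"type":"object","properties":{"rows":{"type":"string"},"squeeze":{"type":"number"}},"required":["rows"]}

```bash
mkdir -p pics; python3 - <<'E'
from station import ctrl
import cv2,numpy as np,pickle
s=ctrl.sense();print(s['eef_pos'],s['tool_rot'],s['t'])
d={}
for n in('side','top'):
    d[n]=ctrl.read_camera(n);cv2.imwrite(f'pics/{n}1.png',d[n]['frame']);print(n,-d[n]['R'].T@d[n]['t'])
pickle.dump(d,open('d1.pkl','wb'))
E
```

```text
[ 212.46580616 -533.7759889   230.46459628] [-3.13979248e+00 -5.78372755e-05  3.78810852e-01] 0.0
side [-109.29385805  795.11030493  860.83735772]
top [ 430.15398197  -30.42752998 1257.21608636]
```

View pics/top1.png

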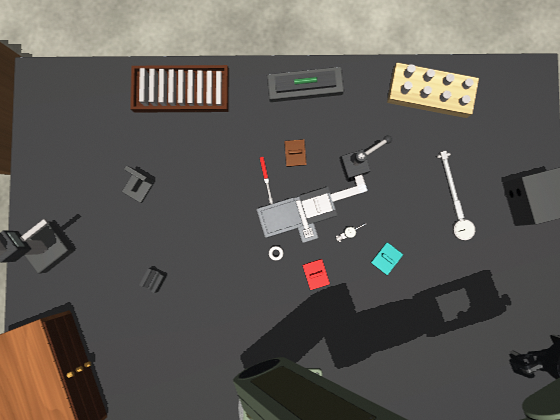

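View pics/side1.png

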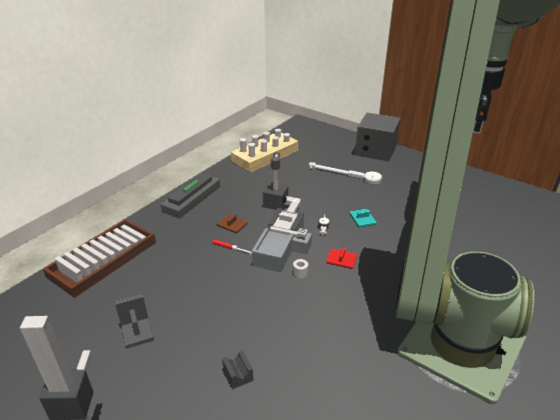

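The top view shows the dock at about (295,212). The steel-coloured cover is on the seat at (317,205), the tab pad at (308,232) and the landing at (280,217). The look-alikes are brown (295,152), red (316,274) and turquoise (387,259). The one meant is the silver plate at (317,205), which I'll confirm in an enlarged crop.

```bash
cat > h.py <<'E'
import numpy as np,cv2
def px2w(c,uv,z):
    K,R,t=c['camera_matrix'],np.array(c['R']),np.array(c['t'])
    o=-R.T@t; d=R.T@np.linalg.inv(K)@np.array([uv[0],uv[1],1.]); return o+d*(z-o[2])/d[2]
def w2px(c,X):
    p=c['camera_matrix']@(np.array(c['R'])@np.array(X)+np.array(c['t'])); return p[:2]/p[2]
E
python3 - <<'E'
import pickle,cv2
d=pickle.load(open('d1.pkl','rb'))
f=d['top']['frame'][170:260,240:360]
cv2.imwrite('pics/c1.png',cv2.resize(f,None,fx=6.5,fy=6.5,interpolation=cv2.INTER_CUBIC))
E
```

```text
(no output)
```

View pics/c1.png

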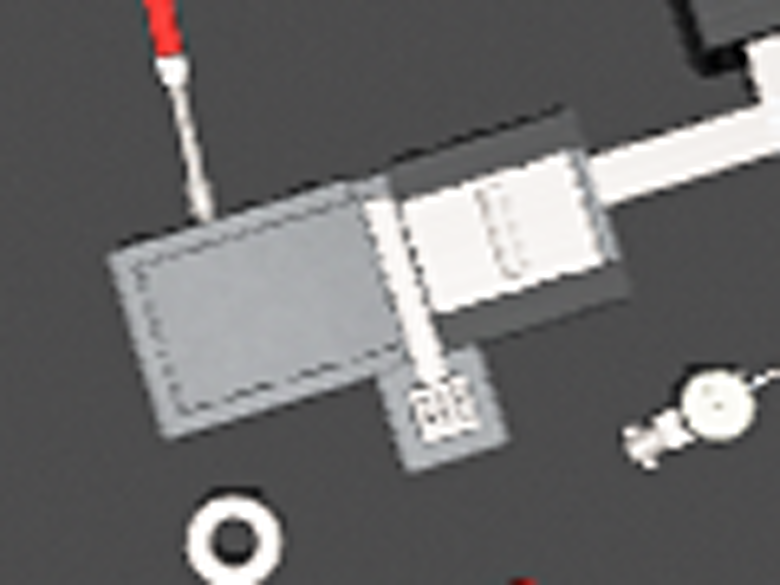

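The crop confirms it: a silver plate with a ridge at crop (503,230) on the dark-railed seat, the catch bar in front of it, and the pad at (445,408). Next I fit the dock pose from its outer corners.

```bash
cat >> h.py <<'E'
def fit(c,pts):
    """pts: (u,v,bx,by,z) -> yaw, origin xy of dock"""
    W=np.array([px2w(c,p[:2],p[4])[:2] for p in pts]);B=np.array([p[2:4] for p in pts],float)
    w=W-W.mean(0);b=B-B.mean(0)
    yaw=np.arctan2((b[:,0]*w[:,1]-b[:,1]*w[:,0]).sum(),(b*w).sum())
    R=np.array([[np.cos(yaw),-np.sin(yaw)],[np.sin(yaw),np.cos(yaw)]]);o=W.mean(0)-R@B.mean(0)
    return yaw,o,R,W-(B@R.T+o)
E
python3 - <<'E'
import pickle,numpy as np
from h import *
from station import ctrl
d=pickle.load(open('d1.pkl','rb'));c=d['top']
P=[(108,258,39,106,49.5),(168,438,-39,106,49.5),(573,108,39,-88,52),(630,292,-39,-88,52),(445,408,-60,-3,57)]
P=[((u+.5)/6.5-.5+240,(v+.5)/6.5-.5+170,x,y,z) for u,v,x,y,z in P]
yaw,o,R,e=fit(c,P);print(yaw,o);print(e.round(1))
f=lambda x,y:(R@[x,y]+o).round(1)
print('pad',f(-60,-3),'ridge face start',f(0,-50),'end',f(0,46),'ydir',R[:,1])
s=ctrl.sense();print(s['eef_pos'],s['tool_rot'],s['opening'])
E
```

```text
0.3093487436499216 [513.09377733 -44.79031284]
[[-1.2  0. ]
 [ 1.4 -0.5]
 [-0.6 -0.5]
 [ 0.3  1. ]
 [ 0.1 -0. ]]
pad [456.9 -65.9] ridge face start [528.3 -92.4] end [499.1  -1. ] ydir [-0.30443836  0.95253204]
[ 212.47543229 -533.84315938  230.58170921] [-3.14001508e+00 -5.74068347e-05  3.78762694e-01] 1.0015839083859859
```

Request:
drive_tool --rows "0.04 -0.034 0 0 0 2 -1; 0.08 -0.068 0 0 0 4 -1; 0.12 -0.102 0 0 0 4 -1; 0.16 -0.136 0 0 0 4 -1; 0.2 -0.17 0 0 0 4 -1; 0.24 -0.204 0 0 0 4 -1; 0.28 -0.238 0 0 0 4 -1; 0.28 -0.238 0 0 0 4 -1" --squeeze 20

```text
t: 0.77
eef_pos: [369.0, -237.7, 231.1]
tool_rot: [-3.141, 0.0, 0.308]
contact_force: [1.0, -1.1, 0.6]
opening: -0.001
finger_force: 0.0
```

Request:
drive_tool --rows "0 0 0 0 0 0 -1; 0 0 0 0 0 0 -1"

```text
t: 0.93
eef_pos: [369.4, -237.9, 231.2]
tool_rot: [-3.142, 0.0, 0.314]
contact_force: [0.1, -0.0, -0.6]
opening: 0.001
finger_force: 0.0
```

Request:
drive_tool --rows "0.028 -0.028 0.02 0 0 0 -1; 0.056 -0.056 0.04 0 0 0 -1; 0.084 -0.084 0.06 0 0 0 -1; 0.112 -0.112 0.09 0 0 0 -1; 0.136 -0.137 0.12 0 0 0 -1; 0.136 -0.137 0.14 0 0 0 -1; 0.136 -0.137 0.15 0 0 0 -1; 0.136 -0.137 0.15 0 0 0 -1"

```text
t: 1.6
eef_pos: [454.7, -68.1, 78.3]
tool_rot: [-3.139, 0.007, 0.309]
contact_force: [0.1, 0.2, 0.2]
opening: 0.003
finger_force: 0.0
```

```bash
python3 - <<'E'
from station import ctrl
import cv2,numpy as np
from h import *
c=ctrl.read_camera('wrist');s=ctrl.sense();print(s['eef_pos'],s['tool_rot'],s['t'])
print('tcp px',w2px(c,s['eef_pos']),'pad px',w2px(c,[456.9,-65.9,57]))
cv2.imwrite('pics/w1.png',c['frame'])
E
```

```text
[455.81261375 -68.79022721  79.97785123] [-3.14037445  0.00352559  0.30818371] 1.65
tcp px [284.99191501 276.41043049] pad px [280.19416525 251.17083077]
```

View pics/w1.png

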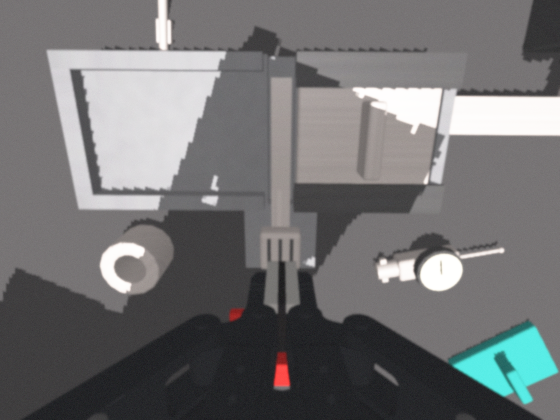

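The wrist view shows the pad under the fingers: it spans columns 262–299 around (280,247), predicted at (280,251), so the pose holds. Next I correct by about 2 mm and press.

Request:
drive_tool --rows "0.002 -0.002 0.006 0 0 0 -1; 0.0025 -0.0025 0.013 0 0 0 -1; 0.0025 -0.0025 0.019 0 0 0 -1; 0.0025 -0.0025 0.022 0 0 0 -1; 0.0025 -0.0025 0.024 0 0 0 -1; 0.0025 -0.0025 0.026 0 0 0 -1; 0.0025 -0.0025 0.028 0 0 0 -1; 0.0025 -0.0025 0.029 0 0 0 -1"

```text
t: 2.32
eef_pos: [458.1, -65.1, 52.5]
tool_rot: [3.141, 0.0, 0.309]
contact_force: [-1.6, -3.0, 3.8]
opening: -0.001
finger_force: 2.4
```

Request:
drive_tool --rows "0 0 0.002 0 0 0 -1; 0 0 0.003 0 0 0 -1; 0 0 0.004 0 0 0 -1; 0 0 0.005 0 0 0 -1; 0 0 0.006 0 0 0 -1; 0 0 0.006 0 0 0 -1; 0 0 0.006 0 0 0 -1"

```text
t: 2.9
eef_pos: [458.3, -64.9, 46.9]
tool_rot: [3.141, 0.0, 0.309]
contact_force: [-4.0, -2.8, 11.0]
opening: -0.002
finger_force: 5.2
```

Request:
drive_tool --rows "0 0 0.001 0 0 0 -1; 0 0 0.0015 0 0 0 -1; 0 0 0.0015 0 0 0 -1"

```text
t: 3.15
eef_pos: [458.2, -64.9, 46.6]
tool_rot: [3.141, -0.0, 0.309]
contact_force: [-8.1, -1.8, 22.8]
opening: -0.003
finger_force: 11.3
```

Request:
drive_tool --rows "0 0 -0.02 0 0 0 -1; 0 0 -0.05 0 0 0 -1; 0.02 0.024 -0.05 0 0 0 -1; 0.04 0.048 -0.05 0 0 0 -1; 0.0585 0.071 -0.05 0 0 0 -1; 0.0585 0.071 -0.05 0 0 0 -1; 0.0585 0.071 -0.05 0 0 0 -1"

```text
t: 3.73
eef_pos: [536.8, -114.8, 94.1]
tool_rot: [-3.141, -0.001, 0.308]
contact_force: [-0.5, 0.5, -0.7]
opening: -0.003
finger_force: 0.0
```

```bash
python3 - <<'E'
from station import ctrl
import cv2,numpy as np
from h import *
c=ctrl.read_camera('wrist');s=ctrl.sense();p=s['eef_pos'];print(p,s['tool_rot'],s['t'],s['contact_force'])
a=.3093;R=np.array([[np.cos(a),-np.sin(a)],[np.sin(a),np.cos(a)]])
print('block xy',R.T@(np.array(p[:2])-[513.1,-44.8]))
cv2.imwrite('pics/w2.png',c['frame'])
E
```

```text
[ 535.30217847 -114.1859954    93.90625736] [-3.14018551e+00  9.46386791e-04  3.08357632e-01] 3.7833 [-0.7217365  -0.45256788 -0.37309586]
block xy [ 2.80788394e-02 -7.28515772e+01]
```

View pics/w2.png

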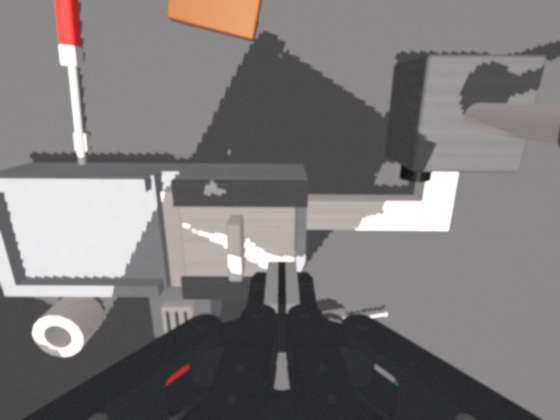

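The fingers stand on the -y side of the ridge (ridge at (236,248), tips at (281,270)), and the tab is flush. Descend to z ≈ 55 and push.

Request:
drive_tool --rows "0 0 0.015 0 0 0 -1; 0 0 0.03 0 0 0 -1; 0 0 0.0385 0 0 0 -1; 0 0 0.0385 0 0 0 -1; 0 -0.005 0.0385 0 0 0 -1; 0 -0.01 0.0385 0 0 0 -1; 0 -0.014 0.0385 0 0 0 -1; 0 -0.018 0.0385 0 0 0 -1"

```text
t: 4.45
eef_pos: [530.6, -97.1, 57.1]
tool_rot: [3.14, -0.002, 0.309]
contact_force: [0.6, -1.1, -0.3]
opening: -0.002
finger_force: 0.7
```

Request:
drive_tool --rows "0 -0.004 0.001 0 0 0 -1; 0 -0.008 0.001 0 0 0 -1; 0 -0.012 0.001 0 0 0 -1; 0 -0.016 0.001 0 0 0 -1; 0 -0.02 0.001 0 0 0 -1; 0 -0.024 0.001 0 0 0 -1; 0 -0.028 0.001 0 0 0 -1; 0 -0.032 0.001 0 0 0 -1"

```text
t: 5.12
eef_pos: [522.2, -67.5, 56.8]
tool_rot: [3.138, -0.004, 0.31]
contact_force: [1.4, -4.0, 5.6]
opening: 0.0
finger_force: 3.3
```

```bash
python3 - <<'E'
from station import ctrl
import cv2
s=ctrl.sense();print(s['eef_pos'],s['contact_force'],s['ft_torque'])
a=ctrl.read_camera('wrist')['frame'][100:400];b=ctrl.read_camera('side')['frame'][180:280,220:360]
b=cv2.resize(b,(420,300),interpolation=cv2.INTER_CUBIC)
cv2.imwrite('pics/m.png',cv2.hconcat([a[:,100:460],b]))
E
```

```text
[522.17406863 -67.45175673  56.78316323] [ 1.38628114 -3.95192139  5.58683142] [-0.6689207  -0.23882798 -0.02767904]
```

View pics/m.png

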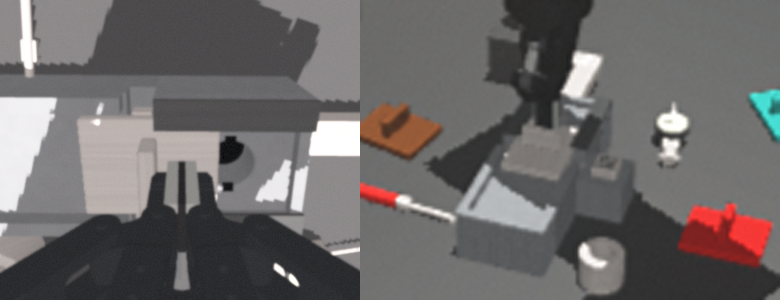

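The socket is now half bare and the cover is sliding flat, with the ridge at (147,165) in the left image. Keep pushing.

Request:
drive_tool --rows "0 -0.004 0 0 0 0 -1; 0 -0.008 0 0 0 0 -1; -0.001 -0.012 0 0 0 0 -1; -0.001 -0.016 0 0 0 0 -1; -0.001 -0.02 0 0 0 0 -1; -0.001 -0.024 0 0 0 0 -1; -0.001 -0.028 0 0 0 0 -1; -0.001 -0.032 0 0 0 0 -1"

```text
t: 5.88
eef_pos: [511.2, -37.2, 56.6]
tool_rot: [3.139, -0.003, 0.309]
contact_force: [0.7, -4.4, 7.3]
opening: 0.002
finger_force: 3.5
```

Request:
drive_tool --rows "0 -0.004 0 0 0 0 -1; 0 -0.008 0 0 0 0 -1; 0 -0.012 0 0 0 0 -1; 0 -0.016 0 0 0 0 -1; 0 -0.019 0 0 0 0 -1; 0 -0.022 0 0 0 0 -1; 0 -0.024 0 0 0 0 -1; 0 -0.024 0 0 0 0 -1"

```text
t: 6.55
eef_pos: [503.7, -14.0, 56.5]
tool_rot: [3.14, -0.003, 0.31]
contact_force: [0.3, -4.0, 5.9]
opening: 0.001
finger_force: 2.9
```

```bash
python3 - <<'E'
from station import ctrl
import cv2
s=ctrl.sense();print(s['eef_pos'],s['contact_force'],s['t'])
a=ctrl.read_camera('wrist')['frame'][100:400];b=ctrl.read_camera('side')['frame'][180:280,220:360]
b=cv2.resize(b,(420,300),interpolation=cv2.INTER_CUBIC)
cv2.imwrite('pics/m2.png',cv2.hconcat([a[:,100:460],b]))
E
```

```text
[503.74074405 -13.97425665  56.50314985] [ 0.30285815 -3.96437508  5.94619769] 6.55
```

View pics/m2.png

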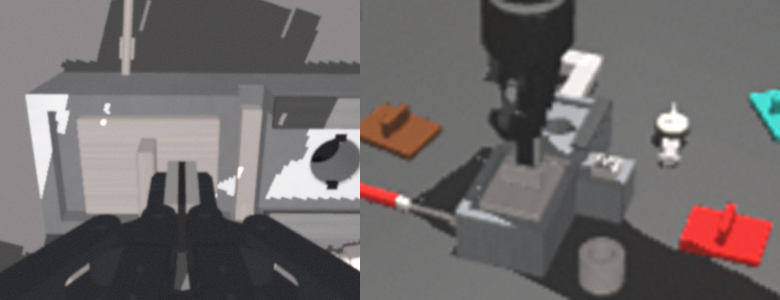

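The cover is flat on the landing, with about 12 mm to the end stop (columns 55–78 at left) and the socket bare. Back off, rise and verify.

Request:
drive_tool --rows "0 0.004 0 0 0 0 -1; 0 0.01 0 0 0 0 -1; 0 0.015 0 0 0 0 -1; 0 0.015 -0.02 0 0 0 -1; 0 0.015 -0.05 0 0 0 -1; -0.03 0.03 -0.09 0 0 0 -1; -0.06 0.06 -0.12 0 0 0 -1; -0.09 0.09 -0.14 0 0 0 -1"

```text
t: 7.32
eef_pos: [454.1, -107.8, 184.8]
tool_rot: [3.141, -0.001, 0.311]
contact_force: [0.6, -1.3, 0.1]
opening: 0.0
finger_force: 0.0
```

Request:
drive_tool --rows "-0.03 0.03 0 0 0 0 -1; -0.06 0.06 0 0 0 0 -1; -0.09 0.09 0 0 0 0 -1; -0.09 0.09 0 0 0 0 -1; -0.09 0.09 0 0 0 0 -1"

```text
t: 7.73
eef_pos: [394.7, -222.3, 182.8]
tool_rot: [-3.141, 0.0, 0.304]
contact_force: [-0.1, 0.5, -0.4]
opening: 0.001
finger_force: 0.0
```

```bash
python3 - <<'E'
from station import ctrl
import cv2
s=ctrl.sense();print(s['eef_pos'],s['contact_force'],s['t'])
a=ctrl.read_camera('top')['frame'][170:260,240:360];b=ctrl.read_camera('side')['frame'][180:280,220:360]
a=cv2.resize(a,(400,300),interpolation=cv2.INTER_CUBIC);b=cv2.resize(b,(400,300),interpolation=cv2.INTER_CUBIC)
cv2.imwrite('pics/e.png',cv2.hconcat([a,b]))
E
```

```text
[ 394.65877434 -222.31868796  182.77713216] [-0.13658307  0.53671395 -0.40467006] 7.7333
```

View pics/e.png

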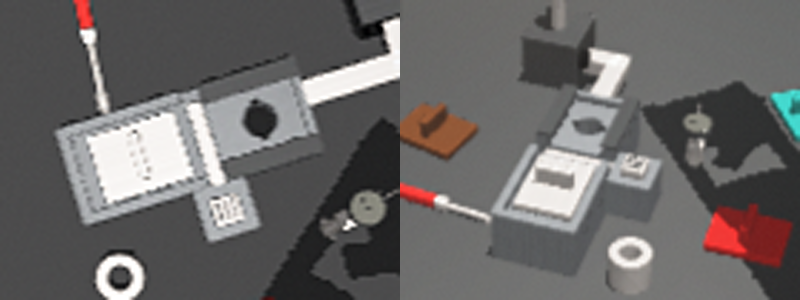

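The cover lies flat, centred on the landing (left image (140,155)). The socket is bare at (262,118), the tab is down and the arm is clear.

```bash
python3 -c "
from station import ctrl
print(ctrl.sign_off())"
```

```text
the job is handed in; nothing more can be done
None
```

I pressed the snap tab fully down and pushed the steel cover off its seat; it lies flat on the landing with the socket bare and the arm clear, and I handed the job in at about 8 s (no verdict was returned).

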